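Put the finned pusher home between the blades of the cheese portion slicer

ROBOT

A 7-joint arm with a two-finger parallel gripper is mounted at the origin on the work surface. World frame = base frame: x ahead of the robot, y to its left, z up, the work surface at z = 0. Lengths are in mm, angles in rad, forces in N, time in s.
With the tool pointing down it reaches from about 375 to 925 mm from the base axis. Payload 3.1 kg.
Tool frame: the origin (TCP) lies at the very end of the fingers, on their centre line; the grasp point (between the pads) lies 19 mm behind it; z points along the fingers, y is the direction in which the jaws open and shut (so a half turn about z gives the same grasp; the last joint's range is limited). The gripper opens to 85 mm and grips with 20 to 120 N. Pads are 22 mm wide; open, the fingers measure 114 mm over their backs; the gripper's body (76 mm by 85 mm) begins 54 mm behind the grasp point. The pads swing forward as they close: fully open they stand 13 mm farther back than shut.
Start: joints at [1.213, 0.383, 0.044, 1.598, -0.018, 1.161, -0.05], TCP at [166.996, -628.184, 231.269] pointing down, gripper open.
Joint ranges: [-2.61, 2.61], [-0.41, 2.15], [-1.48, 1.57], [0, 2.5], [-1.57, 4.71], [0.05, 1.97], [-2.85, 2.85]. Speed limits (rad/s): [2.79, 2.79, 3.14, 3.14, 3.14, 3.14, 3.14].

INTERFACE

Orientations are given as a unit quaternion [w, x, y, z].
In Python, from cell import monitor, eyes, order, models gives the robot as it stands.
- The arm moves only by the tool servo_tool, never from a script. Its argument "steps" is one flat list of numbers, 6 for each row, row after row: the shift along the tool's x, y, z each as a share of 50 mm, from -1 to 1, then the turn, a rotation vector about the tool's x, y, z each as a share of pi/2 rad, from -1 to 1. In form: [x, y, z, wx, wy, wz, x, y, z, wx, wy, wz, ...]. A call has 1 to 12 rows; each row shifts and turns the commanded pose from where the row before left it, along the tool's axes as they then stand; what a row does not reach is not made up. A row lasts 1/12 s, in which the tool goes at most 41.7 mm and 7.16 degrees, less where a joint would pass 70% of its speed; a pose out of reach is approached as far as the arm can. A call with a number of a shift or a turn outside -1 to 1 is refused whole. A call with a gripper value outside its range is refused whole. "grip" is the opening, from 0 (shut) to 1 (fully open), set as the call begins (left out, the last holds). The fingers move at their own pace and stop on an object; "newtons" is the grip in N (left out, the last holds). Time passes only in rows, so rows that do not move let the fingers close. It gives the time, the measured TCP pose, the force and the opening at its end, in the units of the state.
- monitor.observe(): the state, without advancing time (a new reading comes with each control period).
- eyes.get_image(name): name is "side" or "top"; returns a dict with "img" (480x640x3 uint8, red, green, blue), "fov_y" (degrees; the focal length in pixels is half the picture's height over the tangent of half this angle, whatever the lens; pixels are square), "cx", "cy" (the principal point, pixels), "world_from_camera" (4x4, takes a point from camera to world coordinates). Camera axes: x right, y down, z forward; pixel columns grow to the right and rows downward; lengths in mm; the calibration is good to about 2 mm. A picture is of the moment at which its call begins. There is no depth.
- order.job_done(): hands the job in, once; it reports no verdict.
Trained networks look in the newest picture that a camera, given by its name, has taken for a name from the list of things; names that differ only in an ending like _2 or _b are one class to them, and where a whole thing is asked for, a point or a joint stands for the part that bears it (a point fixed in the world has none). Each returns a list of dicts, best first, with "score" (0 to 1); they miss things now and then, are a little off and sometimes report something else, mostly with a low value. They report only what shows in the picture. A call takes as long as a camera call.
- models.search_frame(thing, camera): "centre" ([x, y, z] in mm, in world coordinates, good to about 4 mm: the middle of the surface that is visible of it).
- models.regions_of(thing, camera): "mask" (480x640 bool, what is visible of it).
The state is a dict: "clock": time; "joints": joint angles; "qd": joint speeds; "effort": joint torques, N m; "tool_pos": TCP position; "orientation": TCP orientation; "force": force on the tool from outside, world axes, zero at the start; "wrist_torque": the same for the moment, N m; "gripper_width": finger opening in mm.
Only numpy, scipy, OpenCV 4.12 (cv2) and the standard library are available. Lean on these libraries where they do the work, as an engineer would, in place of code of your own. Each camera call takes 0.05 s, during which the arm holds its last target.

TASK

The white finned pusher of the cheese slicer has been washed and stands on the green board. Take it by its red handle and lower it into the slicer so that its five fins slide down between the blades until its plate lies flat and fully home on top of the blade pack, then let go; keep hold of it while the fins go in, do not drop it in. The blade pack sits at a different place from side to side each time, so feel for the gaps; leave the tray, the tub and the bowl where they are.

Things in the scene. Friction and masses are not known exactly. Their poses are not given: they have to be found in the camera images.
- pusher_mid (a point): Centre (half-way up) of the loose finned pusher: white plastic, red D-handle; 110 mm long (own x), 93 mm wide (own y), 97 mm high (own z, up), 0.3 to 0.55 kg, the same either way round. It is 48 mm above the fin tips. The plate's underside is 38 mm and its top 50 mm above the fin tips. It starts standing on its fins on the green board.
- pusher: The same pusher, origin at the middle of its footprint, level with the fin tips, same axes. Five parallel fins run the full 110 mm along x under the plate; each is 13 mm thick and 38 mm deep; their centres are at y = -40, -20, 0, 20 and 40 mm.
- pusher_grip (a point): Centre of the pusher's red grip, 38 mm straight above pusher_mid: a straight bar along the pusher's x, 100 mm long, 22 mm wide (y), 22 mm high. Free height between plate and bar 25 mm; the two end posts stand 68 mm apart.
- slicer: Fixed slicer: white base, 180 x 190 mm, with an open aluminium basin on top; origin on the table under its centre, z up. x runs along the blades, y across them. Basin inside 150 mm (x) by 146 mm (y), floor 45 mm and wall tops 78 mm above the table. With fin tips standing on the blade tops pusher_mid is 135 mm above the table; fully home, plate resting on the blade tops, 97 mm.
- slicer_top (a point): Point over the slicer's centre, 87 mm above the table, level with the flat tops of the blade pack fixed in the basin: four steel blades 4 mm thick, 20 mm apart, between two blue cheeks 13 mm thick, all 130 mm long, 42 mm tall: five gaps 16 mm wide. The pack's middle gap lies anywhere up to 9.5 mm to either side (slicer y) of this point, not reported: feel for it. Only one place fits all five fins.
- board: Fixed green plastic board, 200 x 180 x 12 mm, lying on the table, on which the pusher starts; origin at the centre of its underside.
- foil_tray_mid (a point): Bystander: centre of a loose open aluminium tray, 120 x 180 x 35 mm.
- tub_mid (a point): Bystander: centre of a loose round jar, 90 mm across, 85 mm high, with white lid.
- bowl_mid (a point): Bystander: centre of a loose steel bowl, 150 mm across, 60 mm high.

How it is judged (in metres and radians):
On the way, in this order (a step that is already met when the one before it is completed fails the run):
1. the pusher is lifted clear of its board, held in the fingers (height (world z) of pusher_mid above 0.1 m and contact force between the fingers and pusher above 1 N), for 0.2 s.
2. the fins are at least 12 mm down between the blades while the fingers still hold the pusher (x of pusher_mid in the frame of slicer between -0.02 and 0.02 m and y of pusher_mid in the frame of slicer between -0.012 and 0.012 m and z of pusher_mid in the frame of slicer below 0.123 m and contact force between the fingers and pusher above 1 N), for 0.1 s.
At the end, for the whole second after the job is handed in: The pusher is in the slicer with all fins between the blades, its plate within 3 mm of the blade tops, level within 0.05 rad, its fins along the blades, centred within 20 mm lengthways and 12 mm sideways on the slicer, at rest and released (x of pusher_mid in the frame of slicer between -0.02 and 0.02 m and y of pusher_mid in the frame of slicer between -0.012 and 0.012 m and z of pusher_mid in the frame of slicer below 0.1 m and angle between pusher_mid's own z axis and vertical below 0.05 rad and angle between the x axis of pusher_mid and the x axis of slicer, either way round below 0.1 rad and linear speed of pusher below 0.02 m/s); the robot touches nothing.
It fails at once if the foil_tray was shifted or knocked by more than 30 mm (distance of foil_tray_mid from where it was at the start of the episode above 0.03 m).
It fails at once if the tub was shifted or knocked by more than 30 mm (distance of tub_mid from where it was at the start of the episode above 0.03 m).
It fails at once if the bowl was shifted or knocked by more than 30 mm (distance of bowl_mid from where it was at the start of the episode above 0.03 m).
It fails at once if the pusher was dropped into the slicer (faster than 0.45 m/s there) (horizontal distance between pusher_mid and slicer below 0.06 m and z of pusher_mid in the frame of slicer below 0.15 m and linear speed of pusher above 0.45 m/s).
It also fails if it takes over 54 s, if anything falls off the work surface, if the arm or the gripper's body presses on something with over 40 N, if the wrist force passes 120 N, or if a joint passes its speed limit or range.

## Working session

There is one attempt and no reset: what is moved stays moved. The work goes in short steps, Python scripts to look and compute and a tool call to move; the robot and the scene stay as the last step left them, time stands still between calls to the robot, and variables do not carry over. Pictures are saved under pics/ and viewed, and the job is handed in when it is done.

Besides the shell and the picture viewer there is one more tool, called after "Request:" by a JSON object that holds its "api" and its "payload", one argument or row to a line. servo_tool: Moves the arm, as the interface text tells. Its arguments: {"type":"object","properties":{"steps":{"type":"array"},"grip":{"type":"number"},"newtons":{"type":"number"}},"required":["steps"]}

```bash
mkdir -p pics; python3 - <<'E'
from cell import monitor, eyes, order, models
import cv2,numpy as np
s=monitor.observe()
for k,v in s.items(): print(k,v)
for n in ("side","top"):
    d=eyes.get_image(n); cv2.imwrite(f"pics/{n}0.png",d["img"][:,:,::-1]); print(n,d["fov_y"],d["cx"],d["cy"],np.round(d["world_from_camera"],3).tolist())
    for t in ("pusher","pusher_grip","slicer","board","foil_tray_mid","tub_mid","bowl_mid"):
        print(t,[(np.round(r["centre"],1).tolist(),round(r["score"],2)) for r in models.search_frame(t,n)[:2]])
E
```

```text
clock 0.0
joints [ 1.21320731  0.38387048  0.04383907  1.59961658 -0.01790086  1.16121301
 -0.04987797]
qd [-8.04752301e-05  3.53608093e-04  1.40414060e-03 -1.28657076e-03
  4.00007225e-04  8.91964212e-04  6.06182440e-05]
effort [-2.65339158e-04 -4.33465040e+01  1.02456283e+00 -2.49513477e+01
  1.05491185e-02  1.12879422e-02  8.07906915e-07]
tool_pos [ 166.70996368 -627.25315849  229.84460627]
orientation [-1.33434776e-03  9.91568431e-01  1.29577018e-01 -2.49204641e-04]
force [ 0.19443091 -0.52860525 -0.58649242]
wrist_torque [-0.02170469  0.00050154  0.01980714]
gripper_width 85.28060063065338
side 43.11867082168068 322.43176889988797 248.96620544177358 [[-0.792, -0.365, 0.49, 12.531], [-0.61, 0.499, -0.615, 927.459], [-0.02, -0.786, -0.618, 881.159], [0.0, 0.0, 0.0, 1.0]]
pusher [([521.5, 163.4, 67.4], 0.7)]
pusher_grip [([524.0, 167.2, 69.8], 0.72)]
slicer [([443.2, -133.7, 48.0], 0.64)]
board [([506.1, 218.5, 15.2], 0.96)]
foil_tray_mid [([779.9, 128.8, 8.5], 0.66), ([520.0, 163.9, 63.5], 0.21)]
tub_mid [([764.0, -98.5, 59.5], 0.75), ([781.0, 130.6, 9.4], 0.46)]
bowl_mid [([539.6, 485.0, 32.7], 0.66)]
top 48.57553902037283 322.7892766077173 246.1448176164585 [[-0.026, -0.987, 0.157, 442.534], [-1.0, 0.028, 0.01, 118.571], [-0.014, -0.156, -0.988, 1329.751], [0.0, 0.0, 0.0, 1.0]]
pusher [([534.6, 153.7, 64.7], 0.6)]
pusher_grip [([529.5, 152.0, 61.1], 0.66)]
slicer [([458.6, -201.0, 42.0], 0.67)]
board []
foil_tray_mid [([779.2, 133.0, 3.8], 0.62)]
tub_mid [([776.3, -116.4, 84.8], 0.9)]
bowl_mid []
```

View pics/side0.png

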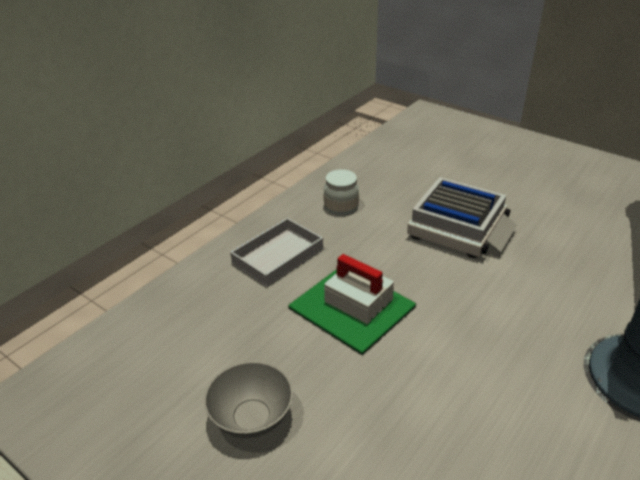

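View pics/top0.png

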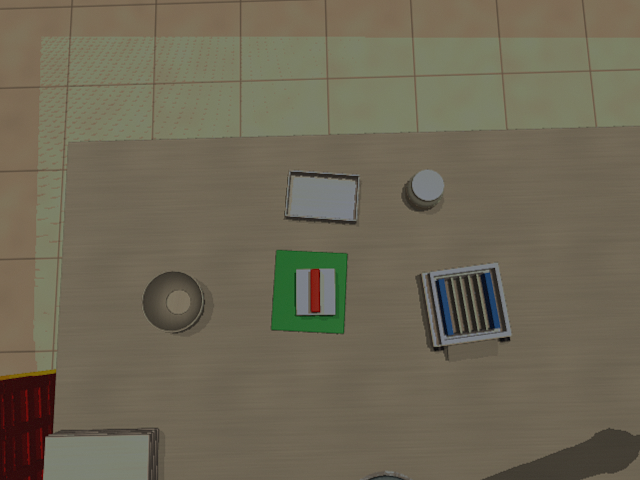

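```bash
cat > h.py <<'E'
from cell import monitor, eyes, order, models
import cv2,numpy as np
def ray(d,uv,z):
    f=240/np.tan(np.radians(d["fov_y"]/2)); T=np.array(d["world_from_camera"])
    uv=np.atleast_2d(uv).astype(float)
    r=np.c_[(uv[:,0]-d["cx"])/f,(uv[:,1]-d["cy"])/f,np.ones(len(uv))]@T[:3,:3].T
    o=T[:3,3]; return o+r*((z-o[2])/r[:,2])[:,None]
def proj(d,P):
    f=240/np.tan(np.radians(d["fov_y"]/2)); T=np.linalg.inv(np.array(d["world_from_camera"]))
    c=np.atleast_2d(P)@T[:3,:3].T+T[:3,3]
    return np.c_[c[:,0]/c[:,2]*f+d["cx"],c[:,1]/c[:,2]*f+d["cy"]]
def lab(m):
    n,l,s,c=cv2.connectedComponentsWithStats(m.astype(np.uint8))
    return [(l==i) for i in np.argsort(-s[1:,4])+1]
def rect(d,m,z):
    v,u=np.nonzero(m); P=ray(d,np.c_[u,v],z)[:,:2].astype(np.float32)
    return P.mean(0),cv2.minAreaRect(P)
E
python3 - <<'E'
from h import *
d=eyes.get_image("top"); im=d["img"].astype(int); R,G,B=im[...,0],im[...,1],im[...,2]
red=lab((R>1.8*G)&(R>90)); red=[m for m in red if 280<np.nonzero(m)[1].mean()<350][0]
print("red",red.sum(),rect(d,red,105))
grn=lab((G>1.6*R)&(G>1.5*B))[0]; print("green",grn.sum(),rect(d,grn,12))
bl=lab((B>1.5*R)&(B>1.3*G)&(np.arange(640)[None]>400)); 
for m in bl[:3]: print("blue",m.sum(),rect(d,m,87))
c=d["img"][250:360,260:520]; cv2.imwrite("pics/topc.png",cv2.resize(c,None,fx=3,fy=3,interpolation=cv2.INTER_CUBIC)[:,:,::-1])
d=eyes.get_image("side"); im=d["img"].astype(int); R,G,B=im[...,0],im[...,1],im[...,2]
red=lab((R>1.8*G)&(R>90))[0];print("red",red.sum(),rect(d,red,105))
grn=lab((G>1.6*R)&(G>1.5*B))[0]; print("green",grn.sum(),rect(d,grn,12))
for m in lab((B>1.5*R)&(B>1.3*G))[:3]: print("blue",m.sum(),rect(d,m,87))
c=d["img"][160:360,280:530]; cv2.imwrite("pics/sidec.png",cv2.resize(c,None,fx=3,fy=3,interpolation=cv2.INTER_CUBIC)[:,:,::-1])
E
```

```text
red 380 (array([534.8654 , 152.09464], dtype=float32), ((535.5469970703125, 153.0001220703125), (20.837215423583984, 96.6703872680664), 88.58926391601562))
green 3850 (array([539.9944 , 176.32521], dtype=float32), ((540.506103515625, 168.73995971679688), (178.1260986328125, 198.3943634033203), 85.46216583251953))
blue 531 (array([ 501.69125, -252.4284 ], dtype=float32), ((502.3525695800781, -252.34425354003906), (127.17108154296875, 22.26150894165039), 6.406002044677734))
blue 452 (array([ 489.72827, -145.94606], dtype=float32), ((490.4208068847656, -145.81280517578125), (129.08099365234375, 19.01441764831543), 6.697367191314697))
red 349 (array([535.1871, 153.8704], dtype=float32), ((535.7001953125, 153.74981689453125), (22.203645706176758, 98.66117095947266), 89.31800079345703))
green 3384 (array([521.50854, 207.06056], dtype=float32), ((537.6888427734375, 175.3304443359375), (181.13819885253906, 200.14573669433594), 85.67610931396484))
blue 444 (array([ 487.2024 , -141.77327], dtype=float32), ((489.3363952636719, -141.46212768554688), (133.7924041748047, 31.011930465698242), 6.565731048583984))
blue 281 (array([ 497.1273 , -249.05235], dtype=float32), ((495.02490234375, -249.07815551757812), (45.0941276550293, 144.3195037841797), 83.35546112060547))
blue 2 (array([365.78003, -55.76615], dtype=float32), ((365.780029296875, -55.766151428222656), (2.071650981903076, 0.0), -143.81918334960938))
```

View pics/topc.png

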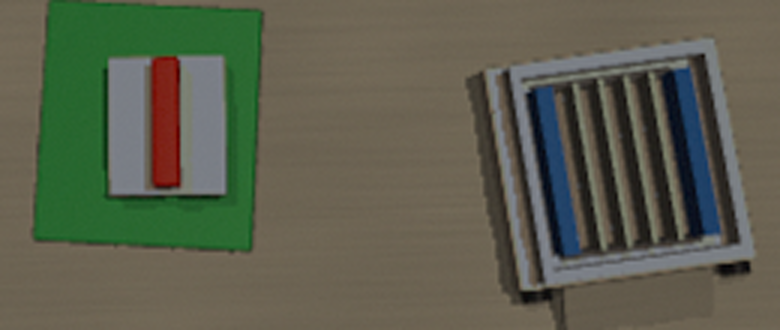

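View pics/sidec.png

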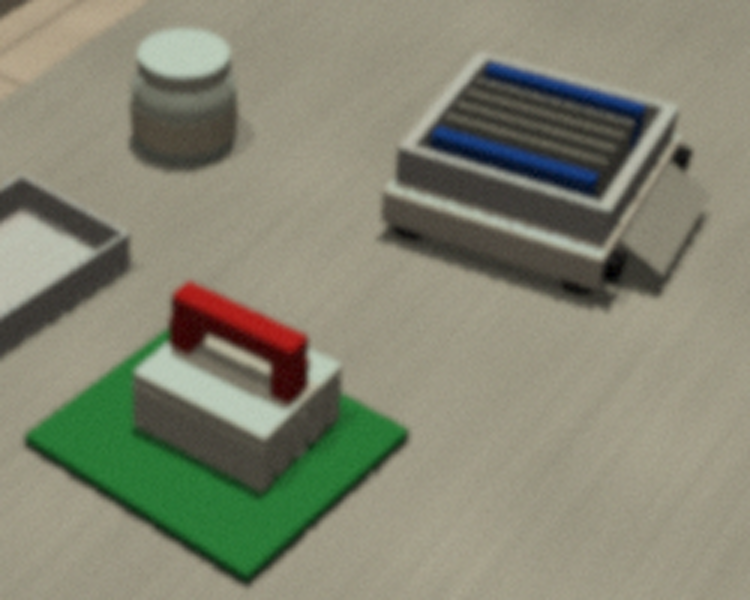

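```bash
cat >> h.py <<'E'
def rectify(d,c,yaw,z,hx,hy,res=0.5):
    X=np.arange(-hx,hx+.01,res); Y=np.arange(-hy,hy+.01,res); xx,yy=np.meshgrid(X,Y,indexing='ij')
    P=np.c_[c[0]+xx.ravel()*np.cos(yaw)-yy.ravel()*np.sin(yaw),c[1]+xx.ravel()*np.sin(yaw)+yy.ravel()*np.cos(yaw),np.full(xx.size,z)]
    uv=proj(d,P).astype(np.float32).reshape(xx.shape+(2,))
    return cv2.remap(d["img"],uv[...,0],uv[...,1],cv2.INTER_CUBIC),X,Y
E
python3 - <<'E'
from h import *
for n in("top","side"):
    d=eyes.get_image(n)
    best=[]
    for yd in np.arange(3,10,.25):
        r,X,Y=rectify(d,(496.8,-202.8),np.radians(yd),87,50,62)
        p=r.astype(float).mean(0); best.append((np.var(p,axis=0).sum(),yd))
    best.sort(reverse=True); print(n,[(round(a),b) for a,b in best[:6]])
    yd=best[0][1]
    r,X,Y=rectify(d,(496.8,-202.8),np.radians(6.5),87,50,70)
    p=r.astype(float).mean(0)
    for y,v in list(zip(Y,p))[::4]: print(y,np.round(v).astype(int).tolist(),end='; ')
    print()
    r,X,Y=rectify(d,(496.8,-202.8),np.radians(6.5),87,120,120)
    cv2.imwrite(f"pics/rect_{n}.png",r[::-1,::-1,::-1])
E
```

```text
top [(3242, np.float64(6.5)), (3241, np.float64(6.25)), (3230, np.float64(6.75)), (3228, np.float64(6.0)), (3207, np.float64(7.0)), (3204, np.float64(5.75))]
-70.0 [42, 39, 34]; -68.0 [43, 39, 35]; -66.0 [59, 52, 43]; -64.0 [86, 76, 66]; -62.0 [81, 82, 89]; -60.0 [35, 66, 102]; -58.0 [27, 63, 103]; -56.0 [31, 64, 102]; -54.0 [32, 65, 103]; -52.0 [31, 66, 104]; -50.0 [28, 60, 95]; -48.0 [18, 34, 55]; -46.0 [10, 15, 27]; -44.0 [11, 17, 30]; -42.0 [10, 17, 31]; -40.0 [8, 16, 30]; -38.0 [35, 35, 39]; -36.0 [79, 70, 62]; -34.0 [110, 101, 84]; -32.0 [121, 120, 100]; -30.0 [115, 119, 100]; -28.0 [64, 64, 54]; -26.0 [30, 27, 23]; -24.0 [34, 31, 27]; -22.0 [34, 31, 27]; -20.0 [36, 33, 29]; -18.0 [59, 54, 46]; -16.0 [93, 82, 69]; -14.0 [110, 101, 84]; -12.0 [119, 119, 100]; -10.0 [115, 120, 100]; -8.0 [64, 64, 54]; -6.0 [29, 26, 23]; -4.0 [34, 31, 27]; -2.0 [33, 31, 26]; 0.0 [41, 38, 32]; 2.0 [71, 63, 53]; 4.0 [99, 87, 73]; 6.0 [108, 100, 83]; 8.0 [119, 119, 100]; 10.0 [115, 120, 101]; 12.0 [65, 65, 55]; 14.0 [30, 27, 23]; 16.0 [33, 31, 26]; 18.0 [33, 31, 26]; 20.0 [48, 44, 37]; 22.0 [81, 72, 
[... 1339 characters left out ...]
-2.0 [65, 63, 55]; 0.0 [58, 56, 49]; 2.0 [56, 55, 48]; 4.0 [60, 59, 51]; 6.0 [69, 68, 59]; 8.0 [80, 78, 67]; 10.0 [88, 86, 74]; 12.0 [90, 87, 76]; 14.0 [85, 83, 72]; 16.0 [75, 73, 64]; 18.0 [64, 63, 55]; 20.0 [56, 55, 48]; 22.0 [55, 53, 46]; 24.0 [60, 59, 50]; 26.0 [70, 68, 59]; 28.0 [80, 79, 68]; 30.0 [88, 86, 75]; 32.0 [90, 88, 76]; 34.0 [85, 83, 72]; 36.0 [75, 74, 64]; 38.0 [64, 63, 55]; 40.0 [55, 54, 48]; 42.0 [49, 50, 47]; 44.0 [46, 48, 52]; 46.0 [43, 50, 63]; 48.0 [39, 53, 78]; 50.0 [36, 56, 95]; 52.0 [32, 59, 108]; 54.0 [28, 60, 117]; 56.0 [25, 59, 120]; 58.0 [23, 57, 117]; 60.0 [21, 53, 109]; 62.0 [17, 46, 95]; 64.0 [14, 37, 78]; 66.0 [10, 30, 63]; 68.0 [8, 24, 51]; 70.0 [6, 20, 43];
```

View pics/rect_top.png

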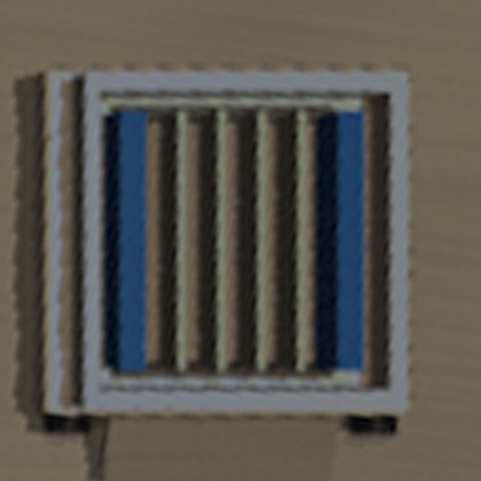

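View pics/rect_side.png

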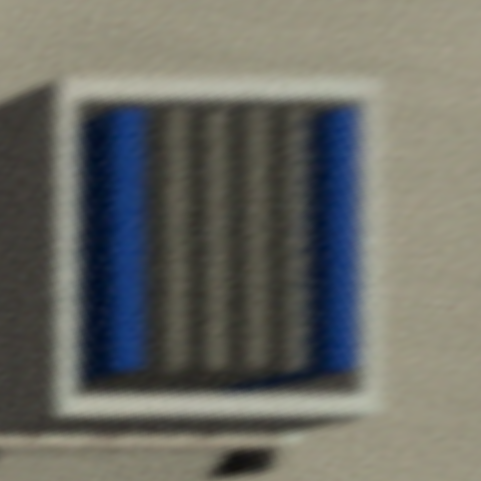

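Request:
{"api": "servo_tool", "payload": {
  "steps": [0,0,0,0,0,0.059,0,0,0,0,0,0.059,0,0,0,0,0,0.059,0.4,-0.4,0,0,0,0,0.5,-0.5,0,0,0,0,0.5,-0.6,0,0,0,0,0.5,-0.6,0,0,0,0,0.5,-0.6,0,0,0,0,0.5,-0.6,0,0,0,0,0.5,-0.6,0,0,0,0,0.5,-0.6,0,0,0,0,0.3,-0.6,0,0,0,0],
  "grip": 1
}}

```text
clock: 2.0
tool_pos: [384.7, -374.8, 231.8]
orientation: [0.0, 1.0, -0.008, 0.001]
force: [1.4, -0.7, 0.6]
gripper_width: 85.8
```

Request:
{"api": "servo_tool", "payload": {
  "steps": [0.2,-0.75,0,0,0,0,0.2,-0.75,0,0,0,0,0.2,-0.75,0,0,0,0,0.2,-0.75,0,0,0,0,0.2,-0.75,0,0,0,0,0.2,-0.75,0,0,0,0,0.2,-0.75,0,0,0,0,0.2,-0.75,0,0,0,0,0.2,-0.75,0,0,0,0,0.2,-0.75,0,0,0,0,0.2,-0.75,0,0,0,0,0.2,-0.75,0,0,0,0]
}}

```text
clock: 3.0
tool_pos: [510.1, 72.4, 231.7]
orientation: [0.0, 1.0, -0.009, 0.001]
force: [0.7, -0.2, 0.4]
gripper_width: 85.2
```

Request:
{"api": "servo_tool", "payload": {
  "steps": [0.2,-0.6,0,0,0,0,0,-0.3,0,0,0,0,0,0,0,0,0,0,0,0,0,0,0,0,0,0,0,0,0,0]
}}

```text
clock: 3.42
tool_pos: [520.5, 113.7, 231.1]
orientation: [0.001, 1.0, -0.01, -0.0]
force: [0.9, -0.5, -0.3]
gripper_width: 84.8
```

```bash
cat >> h.py <<'E'
from scipy.spatial.transform import Rotation as Ro
def go(x,y,z,yaw):
    s=monitor.observe(); q=s["orientation"]; R=Ro.from_quat([q[1],q[2],q[3],q[0]])
    y_=np.radians(yaw); Rt=Ro.from_matrix(np.array([[np.cos(y_),np.sin(y_),0],[np.sin(y_),-np.cos(y_),0],[0,0,-1]]))
    d=R.inv().apply(np.array([x,y,z])-s["tool_pos"])/50
    rv=(R.inv()*Rt).as_rotvec()/(np.pi/2)
    e=R.as_matrix(); 
    print("t",round(s["clock"],2),"pos",np.round(s["tool_pos"],1),"yaw",round(np.degrees(np.arctan2(e[1,0],e[0,0])),2),"tilt",np.round(e[:2,2],4),"F",np.round(s["force"],1),"M",np.round(s["wrist_torque"],2),"w",round(s["gripper_width"],1))
    print("share shift",np.round(d,3),"turn",np.round(rv,4))
E
python3 -c "
from h import *
go(535.3,153.3,77,-1)"
```

```text
t 3.42 pos [520.5 113.7 231.1] yaw -1.14 tilt [-0.0005 -0.0014] F [ 0.9 -0.5 -0.3] M [-0.02 -0.02 -0.05] w 84.8
share shift [ 0.281 -0.802  3.08 ] turn [ 0.0009  0.0003 -0.0016]
```

Request:
{"api": "servo_tool", "payload": {
  "steps": [0.14,-0.4,0.5,0,0,0,0.14,-0.4,0.5,0,0,0,0,0,0.5,0,0,0,0,0,0,0,0,0,0,0,0,0,0,0]
}}

```text
clock: 3.83
tool_pos: [534.1, 152.2, 154.8]
orientation: [0.001, 1.0, -0.011, -0.002]
force: [0.2, 0.2, 1.0]
gripper_width: 85.1
```

```bash
python3 -c "
from h import *
go(535.3,153.3,77,-1)
d=eyes.get_image('side'); cv2.imwrite('pics/s1.png',cv2.resize(d['img'][180:360,250:460],None,fx=3,fy=3)[:,:,::-1])"
```

```text
t 3.83 pos [534.1 152.2 154.8] yaw -1.21 tilt [-0.0043 -0.0026] F [0.2 0.2 1. ] M [-0.02 -0.   -0.02] w 85.1
share shift [ 0.03  -0.027  1.555] turn [ 0.0017  0.0027 -0.0024]
```

View pics/s1.png

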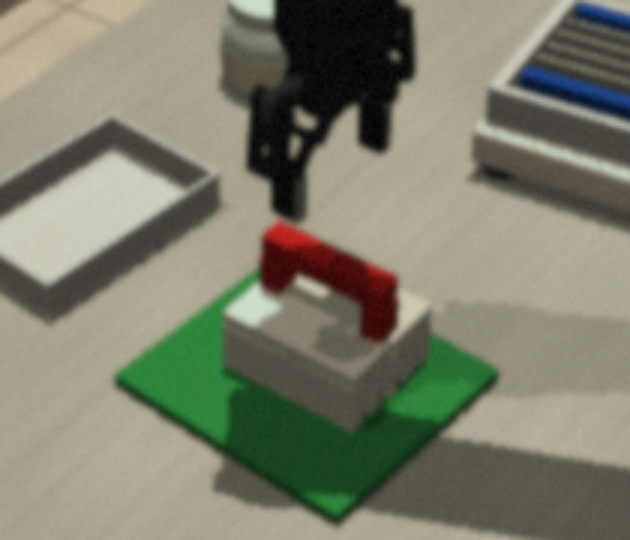

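The open fingers are either side of the red bar (bar around crop px 330,275). Descending and closing.

Request:
{"api": "servo_tool", "payload": {
  "steps": [0.03,-0.03,0.4,0.0017,0.0027,0,0,0,0.4,0,0,0,0,0,0.4,0,0,0,0,0,0.25,0,0,0,0,0,0.1,0,0,0,0,0,0,0,0,0,0,0,0,0,0,0]
}}

```text
clock: 4.47
tool_pos: [538.1, 156.6, 80.0]
orientation: [-0.001, 1.0, -0.01, 0.003]
force: [0.8, -0.5, 0.8]
gripper_width: 85.3
```

Request:
{"api": "servo_tool", "payload": {
  "steps": [0,0,0,0,0,0,0,0,0,0,0,0,0,0,0,0,0,0,0,0,0,0,0,0,0,0,0,0,0,0,0,0,0,0,0,0,0,0,0,0,0,0,0,0,0,0,0,0],
  "grip": 0,
  "newtons": 70
}}

```text
clock: 5.13
tool_pos: [537.3, 156.2, 79.1]
orientation: [-0.001, 1.0, -0.009, 0.002]
force: [0.0, -2.8, 3.3]
gripper_width: 20.6
```

```bash
python3 -c "
from h import *
go(535.3,153.3,77,-1)"
```

```text
t 5.13 pos [537.3 156.2  79.1] yaw -1.08 tilt [0.0044 0.0018] F [ 0.  -2.8  3.3] M [-0.37  0.19 -0.03] w 20.6
share shift [-0.039  0.06   0.042] turn [-0.0012 -0.0028 -0.0009]
```

Request:
{"api": "servo_tool", "payload": {
  "steps": [0,0,-0.2,0,0,0,0,0,-0.4,0,0,0,0,0,-0.4,0,0,0,0,0,-0.4,0,0,0,0,0,-0.4,0,0,0,0,0,-0.4,0,0,0,0,0,-0.4,0,0,0,0,0,-0.2,0,0,0,0,0,0,0,0,0,0,0,0,0,0,0]
}}

```text
clock: 5.97
tool_pos: [535.9, 156.7, 218.2]
orientation: [-0.001, 1.0, -0.009, 0.002]
force: [-0.5, -0.5, -5.6]
gripper_width: 21.0
```

```bash
python3 - <<'E'
from h import *
go(535.3,153.3,77,-1)
for n in ('side','top'):
    d=eyes.get_image(n); im=d["img"].astype(int); R,G,B=im[...,0],im[...,1],im[...,2]
    print(n,[(m.sum(),rect(d,m,222)) for m in lab((R>1.8*G)&(R>60))[:3]])
    cv2.imwrite(f'pics/{n}2.png',cv2.resize(d['img'][160:360,250:510],None,fx=3,fy=3)[:,:,::-1])
E
```

```text
t 5.97 pos [535.9 156.7 218.2] yaw -1.02 tilt [0.0037 0.0026] F [-0.5 -0.5 -5.6] M [-0.07  0.04  0.02] w 21.0
share shift [-0.021  0.075  2.824] turn [-0.0017 -0.0023 -0.0002]
side [(np.int64(320), (array([512.18616, 144.81564], dtype=float32), ((507.1141662597656, 145.70028686523438), (37.50114059448242, 106.10352325439453), 50.09218215942383))), (np.int64(78), (array([574.9416 , 168.58334], dtype=float32), ((581.2846069335938, 162.62515258789062), (13.93687915802002, 70.67279815673828), 48.241966247558594))), (np.int64(2), (array([575.67523, 152.66791], dtype=float32), ((575.6752319335938, 152.66790771484375), (1.9079424142837524, 0.0), -144.0385284423828)))]
top [(np.int64(216), (array([307.6127 , 743.97687], dtype=float32), ((308.54132080078125, 744.301513671875), (63.22389602661133, 15.06784439086914), 5.757920742034912))), (np.int64(186), (array([313.13858, 717.1989 ], dtype=float32), ((313.7581481933594, 717.6300659179688), (59.323543548583984, 13.937249183654785), 6.767156600952148))), (np.int64(178), (array([226.60152, 735.4245 ], dtype=float32), ((225.13853454589844, 736.3963012695312), (61.83456039428711, 14.14050006866455), 3.6218597888946533)))]
```

View pics/side2.png

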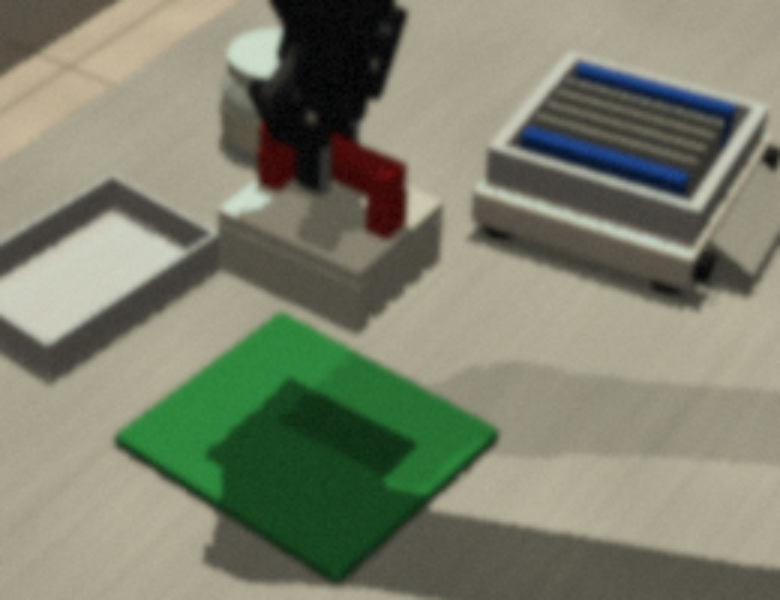

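View pics/top2.png

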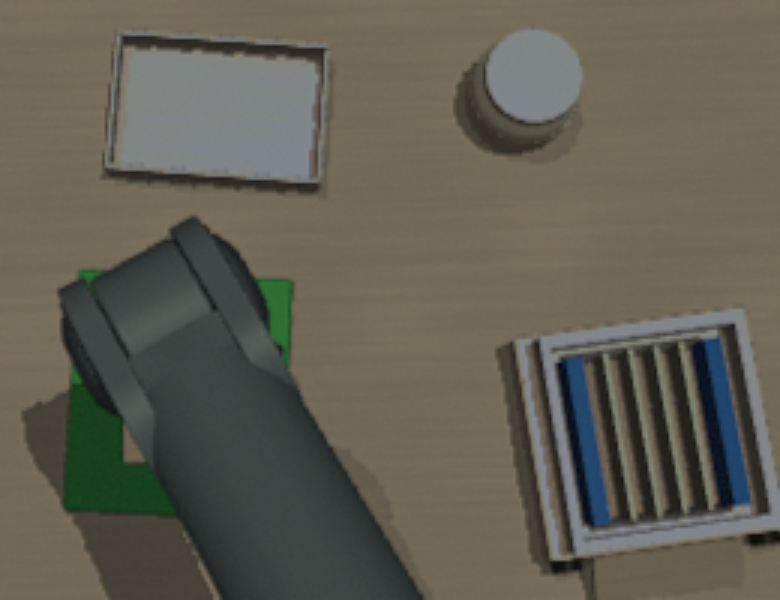

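Request:
{"api": "servo_tool", "payload": {
  "steps": [0,0.2,0,0,0,-0.041,0,0.5,0,0,0,-0.041,0,0.7,0,0,0,0,0,0.7,0,0,0,0,0,0.7,0,0,0,0,0,0.7,0,0,0,0,0,0.7,0,0,0,0,-0.3,0.7,0,0,0,0,-0.3,0.7,0,0,0,0,-0.3,0.6,0,0,0,0,-0.3,0.4,0,0,0,0,0,0,0,0,0,0]
}}

```text
clock: 7.07
tool_pos: [504.7, -187.0, 215.0]
orientation: [0.0, 0.999, 0.049, -0.002]
force: [-0.6, -1.2, -3.6]
gripper_width: 21.1
```

Request:
{"api": "servo_tool", "payload": {
  "steps": [0,0,0,0,0,0,0,0,0,0,0,0,0,0,0,0,0,0]
}}

```text
clock: 7.32
tool_pos: [510.6, -176.1, 216.9]
orientation: [-0.002, 0.998, 0.057, 0.002]
force: [-0.1, 1.1, -5.7]
gripper_width: 21.0
```

```bash
python3 - <<'E'
from h import *
go(498.5,-202.5,190,6.4)
E
```

```text
t 7.32 pos [ 510.6 -176.1  216.9] yaw 6.51 tilt [0.0032 0.0044] F [-0.1  1.1 -5.7] M [ 0.03 -0.03  0.03] w 21.0
share shift [-0.302  0.499  0.535] turn [-0.0025 -0.0024  0.0012]
```

Request:
{"api": "servo_tool", "payload": {
  "steps": [-0.1,0.17,0.2,-0.0025,-0.0024,0,-0.1,0.17,0.3,0,0,0,-0.1,0.16,0.2,0,0,0,0,0,0.2,0,0,0,0,0,0,0,0,0,0,0,0,0,0,0,0,0,0,0,0,0,0,0,0,0,0,0]
}}

```text
clock: 7.98
tool_pos: [499.6, -204.2, 173.7]
orientation: [0.001, 0.998, 0.056, 0.001]
force: [0.5, -0.0, -4.9]
gripper_width: 20.9
```

```bash
python3 - <<'E'
from h import *
go(498.5,-202.5,170,6.4)
for n in ('side','top'):
    d=eyes.get_image(n)
    cv2.imwrite(f'pics/{n}3.png',cv2.resize(d['img'][130:280,390:550] if n=='side' else d['img'][230:370,390:550],None,fx=4,fy=4,interpolation=cv2.INTER_CUBIC)[:,:,::-1])
go(498.5,-202.5,170,6.4)
E
```

```text
t 7.98 pos [ 499.6 -204.2  173.7] yaw 6.41 tilt [ 0.0031 -0.002 ] F [ 0.5 -0.  -4.9] M [ 0.02 -0.06 -0.01] w 20.9
share shift [-0.017 -0.036  0.074] turn [ 0.0015 -0.0018  0.0001]
t 8.08 pos [ 499.3 -204.5  173.7] yaw 6.39 tilt [ 0.0028 -0.0022] F [-0.3 -1.1 -4.7] M [-0.    0.    0.04] w 20.9
share shift [-0.012 -0.042  0.074] turn [ 0.0016 -0.0016 -0.0001]
```

View pics/side3.png

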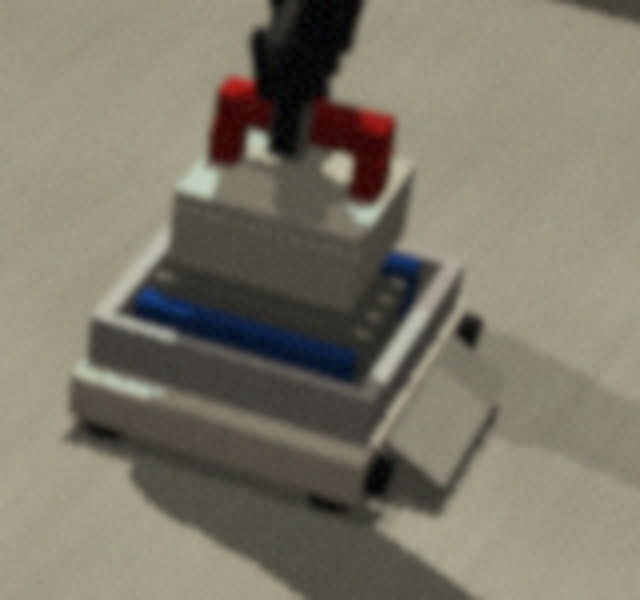

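View pics/top3.png

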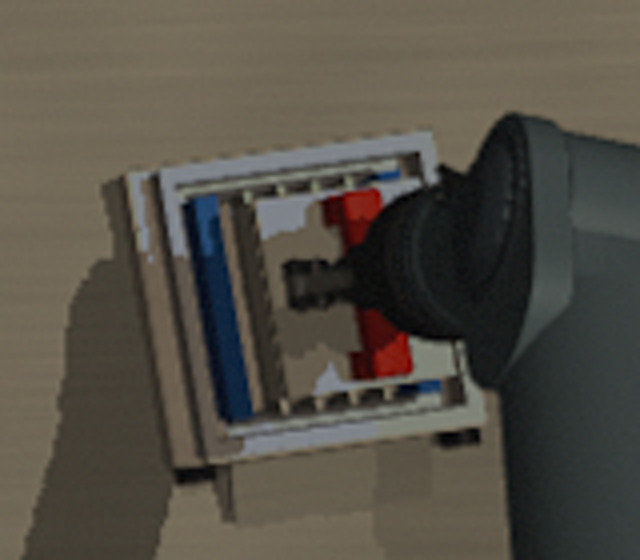

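```bash
python3 - <<'E'
from h import *
s=monitor.observe(); tz=s["tool_pos"][2]-67
d=eyes.get_image("top"); c=(496.8,-202.8)
for z,nm,xs in((tz+50,"plate",[(-50,-30),(30,50)]),(tz+97,"bar",[(-40,-28),(-22,22),(28,45)])):
    r,X,Y=rectify(d,c,np.radians(6.4),z,60,70)
    for a,b in xs:
        p=r[(X>=a)&(X<=b)].astype(float).mean(0)
        print(nm,a,b,[(float(y),)+tuple(np.round(v).astype(int)[:2].tolist()) for y,v in list(zip(Y,p))[::4] if (38<y<62 if nm=="plate" else -20<y<24)])
    cv2.imwrite(f"pics/r_{nm}.png",cv2.resize(r[::-1,::-1,::-1],None,fx=2,fy=2))
go(498.5,-202.5,170,6.4)
E
```

```text
plate -50 -30 [(40.0, 99, 89), (42.0, 85, 78), (44.0, 60, 55), (46.0, 55, 50), (48.0, 49, 44), (50.0, 52, 47), (52.0, 49, 46), (54.0, 40, 37), (56.0, 56, 50), (58.0, 97, 86), (60.0, 112, 98)]
plate 30 50 [(40.0, 126, 128), (42.0, 111, 111), (44.0, 61, 55), (46.0, 51, 46), (48.0, 51, 46), (50.0, 52, 48), (52.0, 50, 45), (54.0, 44, 41), (56.0, 61, 56), (58.0, 98, 87), (60.0, 109, 95)]
bar -40 -28 [(-18.0, 91, 94), (-16.0, 99, 106), (-14.0, 99, 92), (-12.0, 108, 31), (-10.0, 127, 16), (-8.0, 129, 23), (-6.0, 112, 22), (-4.0, 104, 22), (-2.0, 101, 21), (0.0, 100, 22), (2.0, 95, 23), (4.0, 93, 21), (6.0, 73, 13), (8.0, 50, 11), (10.0, 40, 13), (12.0, 52, 26), (14.0, 62, 41), (16.0, 59, 40), (18.0, 62, 44), (20.0, 77, 67), (22.0, 91, 83)]
bar -22 22 [(-18.0, 22, 23), (-16.0, 19, 20), (-14.0, 21, 20), (-12.0, 20, 20), (-10.0, 19, 19), (-8.0, 15, 15), (-6.0, 14, 13), (-4.0, 16, 14), (-2.0, 19, 14), (0.0, 23, 14), (2.0, 26, 15), (4.0, 27, 14), (6.0, 24, 14), (8.0, 22, 13), (10.0, 26, 16), (12.0, 37, 30), (14.0, 47, 43), (16.0, 55, 51), (18.0, 62, 56), (20.0, 62, 57), (22.0, 57, 52)]
bar 28 45 [(-18.0, 43, 44), (-16.0, 50, 52), (-14.0, 53, 46), (-12.0, 62, 24), (-10.0, 77, 17), (-8.0, 88, 22), (-6.0, 99, 25), (-4.0, 108, 27), (-2.0, 112, 27), (0.0, 113, 28), (2.0, 117, 31), (4.0, 115, 27), (6.0, 101, 16), (8.0, 65, 10), (10.0, 42, 11), (12.0, 51, 17), (14.0, 57, 23), (16.0, 50, 24), (18.0, 56, 31), (20.0, 79, 65), (22.0, 102, 92)]
t 8.13 pos [ 499.1 -204.6  173.6] yaw 6.38 tilt [ 0.0025 -0.0022] F [-0.3  0.  -5.3] M [ 0.02 -0.05 -0.01] w 21.0
share shift [-0.008 -0.043  0.072] turn [ 0.0016 -0.0014 -0.0002]
```

View pics/r_plate.png

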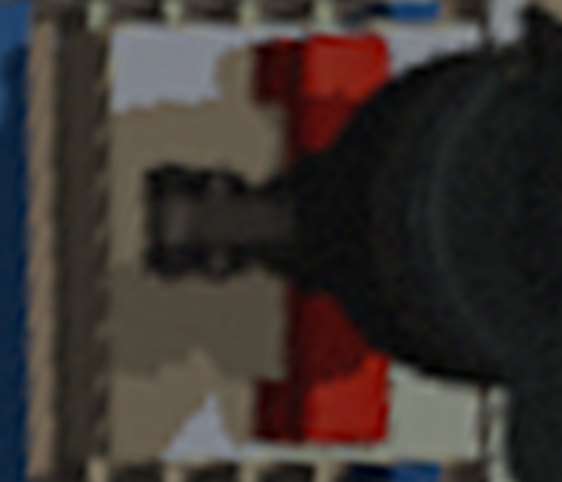

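Request:
{"api": "servo_tool", "payload": {
  "steps": [0,-0.05,0.1,0.0016,-0.0014,0,0,0,0.1,0,0,0,0,0,0.05,0,0,0,0,0,0,0,0,0,0,0,0,0,0,0,0,0,0,0,0,0]
}}

```text
clock: 8.63
tool_pos: [498.0, -202.4, 160.2]
orientation: [-0.0, 0.998, 0.055, -0.001]
force: [-0.9, 0.2, -4.7]
gripper_width: 20.9
```

```bash
python3 - <<'E'
from h import *
go(498.8,-202.0,154,6.4)
E
```

```text
t 8.63 pos [ 498.  -202.4  160.2] yaw 6.33 tilt [-0.0015  0.0006] F [-0.9  0.2 -4.7] M [ 0.01 -0.03 -0.03] w 20.9
share shift [ 0.016 -0.006  0.124] turn [-0.0005  0.0009 -0.0008]
```

Now lower gently and feel.

Request:
{"api": "servo_tool", "payload": {
  "steps": [0,0,0.04,0,0,0,0,0,0.04,0,0,0,0,0,0.04,0,0,0,0,0,0.04,0,0,0,0,0,0.04,0,0,0,0,0,0,0,0,0,0,0,0,0,0,0]
}}

```text
clock: 9.22
tool_pos: [497.8, -202.3, 150.0]
orientation: [-0.0, 0.998, 0.055, -0.001]
force: [0.1, -0.1, -4.4]
gripper_width: 20.9
```

```bash
python3 - <<'E'
from h import *
go(498.8,-202.0,154,6.4)
E
```

```text
t 9.22 pos [ 497.8 -202.3  150. ] yaw 6.34 tilt [-0.002   0.0008] F [ 0.1 -0.1 -4.4] M [-0.   -0.01  0.02] w 20.9
share shift [ 0.02  -0.003 -0.079] turn [-0.0006  0.0012 -0.0007]
```

Request:
{"api": "servo_tool", "payload": {
  "steps": [0,0,0.04,0,0,0,0,0,0.04,0,0,0,0,0,0.04,0,0,0,0,0,0.04,0,0,0,0,0,0,0,0,0,0,0,0,0,0,0]
}}

```text
clock: 9.72
tool_pos: [497.8, -202.3, 142.0]
orientation: [-0.0, 0.998, 0.055, -0.001]
force: [0.3, 0.1, -5.2]
gripper_width: 20.9
```

```bash
python3 - <<'E'
from h import *
go(498.8,-202.0,154,6.4)
E
```

```text
t 9.72 pos [ 497.8 -202.3  142. ] yaw 6.34 tilt [-0.0021  0.0008] F [ 0.3  0.1 -5.2] M [-0.01 -0.04 -0.02] w 20.9
share shift [ 0.02  -0.003 -0.24 ] turn [-0.0006  0.0012 -0.0007]
```

Request:
{"api": "servo_tool", "payload": {
  "steps": [0,0,0.05,0,0,0,0,0,0.05,0,0,0,0,0,0.05,0,0,0,0,0,0.05,0,0,0,0,0,0.05,0,0,0,0,0,0.05,0,0,0,0,0,0.05,0,0,0,0,0,0.05,0,0,0,0,0,0,0,0,0]
}}

```text
clock: 10.47
tool_pos: [497.5, -202.1, 121.6]
orientation: [-0.001, 0.998, 0.055, -0.001]
force: [0.2, 0.3, -5.1]
gripper_width: 20.9
```

Request:
{"api": "servo_tool", "payload": {
  "steps": [0,0,0.03,0,0,0,0,0,0.03,0,0,0,0,0,0.03,0,0,0,0,0,0,0,0,0,0,0,0,0,0,0]
}}

```text
clock: 10.88
tool_pos: [497.9, -202.3, 117.7]
orientation: [-0.0, 0.998, 0.055, -0.001]
force: [-0.1, -0.3, -4.4]
gripper_width: 20.6
```

```bash
python3 - <<'E'
from h import *
go(498.8,-202.0,116,6.4)
for n in ('side','top'):
    d=eyes.get_image(n)
    cv2.imwrite(f'pics/{n}4.png',cv2.resize(d['img'][130:280,390:550] if n=='side' else d['img'][230:370,390:550],None,fx=4,fy=4,interpolation=cv2.INTER_CUBIC)[:,:,::-1])
E
```

```text
t 10.88 pos [ 497.9 -202.3  117.7] yaw 6.33 tilt [-0.0017  0.0007] F [-0.1 -0.3 -4.4] M [ 0.03 -0.02  0.04] w 20.6
share shift [ 0.019 -0.004  0.033] turn [-0.0005  0.001  -0.0007]
```

View pics/side4.png

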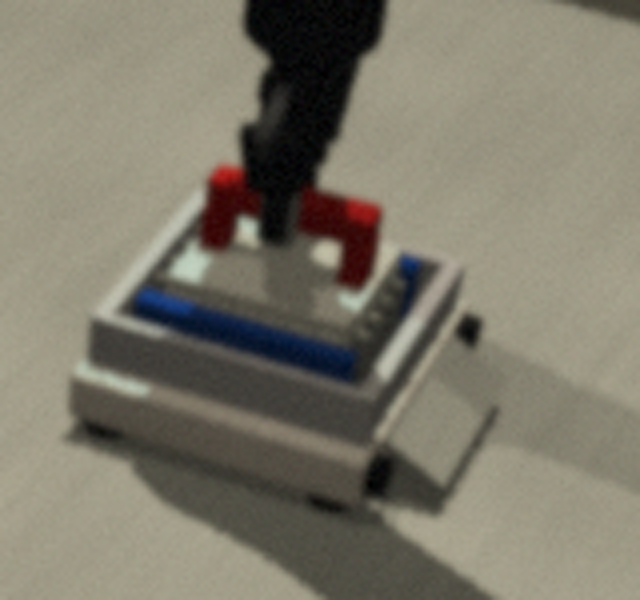

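The plate (px ~280,290) is nearly on the blade tops with no side forces. Lowering the last millimetres until there's contact.

Request:
{"api": "servo_tool", "payload": {
  "steps": [0,0,0.02,0,0,0,0,0,0.02,0,0,0,0,0,0,0,0,0,0,0,0,0,0,0]
}}

```text
clock: 11.32
tool_pos: [498.2, -202.5, 116.3]
orientation: [-0.0, 0.998, 0.055, -0.001]
force: [-1.3, 0.9, -1.8]
gripper_width: 21.0
```

Request:
{"api": "servo_tool", "payload": {
  "steps": [0,0,0.02,0,0,0,0,0,0.02,0,0,0,0,0,0,0,0,0,0,0,0,0,0,0]
}}

```text
clock: 11.65
tool_pos: [498.1, -202.6, 116.1]
orientation: [0.0, 0.998, 0.055, -0.001]
force: [-6.2, 0.6, 10.1]
gripper_width: 21.2
```

```bash
python3 - <<'E'
from h import *
go(498.8,-202.0,116,6.4)
E
```

```text
t 11.65 pos [ 498.1 -202.6  116.1] yaw 6.31 tilt [-0.0018 -0.0002] F [-6.2  0.6 10.1] M [0.56 1.01 0.13] w 21.2
share shift [ 0.014 -0.01   0.002] turn [-0.      0.0012 -0.0009]
```

Request:
{"api": "servo_tool", "payload": {
  "steps": [0,0,0,0,0,0,0,0,0,0,0,0,0,0,0,0,0,0,0,0,0,0,0,0,0,0,0,0,0,0,0,0,0,0,0,0,0,0,0,0,0,0,0,0,0,0,0,0],
  "grip": 0.8
}}

```text
clock: 12.32
tool_pos: [498.0, -202.3, 113.7]
orientation: [-0.0, 0.998, 0.055, -0.001]
force: [0.3, 0.3, 1.3]
gripper_width: 68.6
```

Request:
{"api": "servo_tool", "payload": {
  "steps": [0,0,-0.1,0,0,0,0,0,-0.2,0,0,0,0,0,-0.4,0,0,0,0,0,-0.6,0,0,0,0,0,-0.6,0,0,0,0,0,-0.4,0,0,0,0,0,0,0,0,0,0,0,0,0,0,0]
}}

```text
clock: 12.98
tool_pos: [499.6, -202.8, 231.5]
orientation: [0.001, 0.998, 0.055, 0.002]
force: [-0.3, 0.2, -0.3]
gripper_width: 68.2
```

```bash
python3 - <<'E'
from h import *
go(498.8,-202.0,116,6.4)
for n in ('side','top'):
    d=eyes.get_image(n)
    cv2.imwrite(f'pics/{n}5.png',cv2.resize(d['img'][130:280,390:550] if n=='side' else d['img'][230:370,390:550],None,fx=4,fy=4,interpolation=cv2.INTER_CUBIC)[:,:,::-1])
    im=d["img"].astype(int); R,G,B=im[...,0],im[...,1],im[...,2]
    for m in lab((R>1.8*G)&(R>80)&(np.arange(640)[None]>380)&(np.arange(480)[:,None]<370))[:2]: print(n,m.sum(),rect(d,m,146))
E
```

```text
t 12.98 pos [ 499.6 -202.8  231.5] yaw 6.34 tilt [ 0.0031 -0.0016] F [-0.3  0.2 -0.3] M [0.   0.   0.01] w 68.2
share shift [-0.02  -0.022  2.309] turn [ 0.0012 -0.0018 -0.0007]
side 121 (array([ 515.13385, -194.69104], dtype=float32), ((513.0460815429688, -195.120849609375), (57.17477035522461, 24.00320053100586), 8.362712860107422))
side 77 (array([ 461.34015, -201.33466], dtype=float32), ((462.5941467285156, -201.34242248535156), (36.76968002319336, 21.85041046142578), 0.8048521280288696))
top 129 (array([ 462.53152, -207.91153], dtype=float32), ((463.1374816894531, -207.72596740722656), (31.524288177490234, 19.885944366455078), 4.188621997833252))
top 110 (array([ 530.7481 , -199.56654], dtype=float32), ((529.8142700195312, -200.00491333007812), (28.297073364257812, 20.533952713012695), 7.419281005859375))
```

View pics/side5.png

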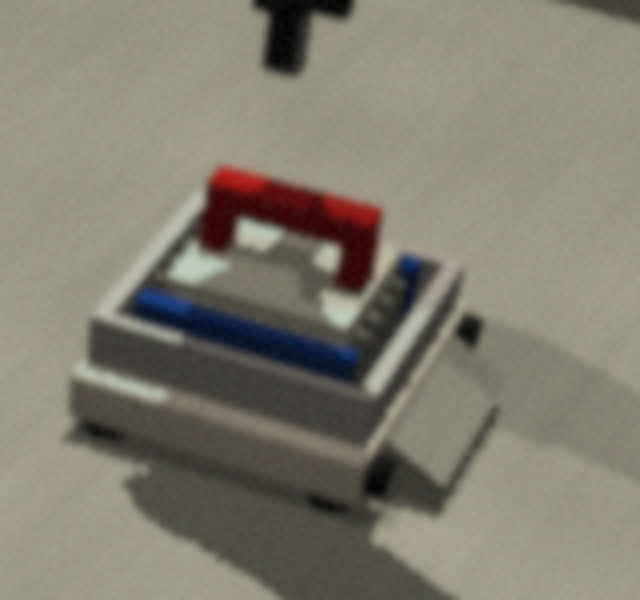

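View pics/top5.png

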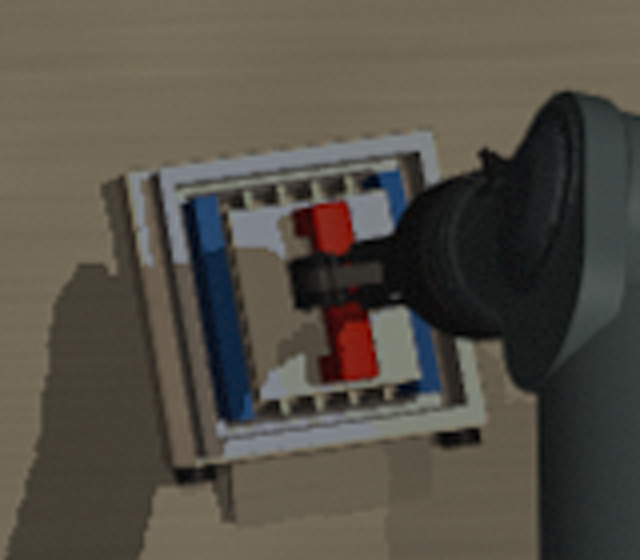

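The pusher sits flat between the blue cheeks (plate around px 280,290 in the side crop) and the gripper is clear above it. Handing in.

```bash
python3 -c "
from cell import order
print(order.job_done())"
```

```text
the job is handed in; nothing more can be done
None
```

The pusher is home in the slicer and released, and I handed the job in at about 13 s on the robot's clock; no verdict was reported.

- **Grasp and lift:** I took the pusher by the red bar and lifted it clear of the board.
- **Alignment:** I turned it 7.4° to line up with the blades. Then I shifted it about 2.6 mm sideways, based on where the top camera showed the plate and the blade pack.
- **Insertion:** The fins went in on the first try with no side force, and I held the pusher all the way down. The plate met the blade tops at a tool height of about 116 mm, where 116 mm was expected, and I pressed to about 10 N before letting go.

**Last checks:**
- **Seating:** After release, both cameras show the plate flat between the blue cheeks.
- **Gripper:** It is open, about 115 mm higher, and reads no force.
- **Position:** I estimate the pack lies about 4–5 mm from the slicer's centre sideways, inside the 12 mm limit. Lengthways the pusher is within a few millimetres.
- **Bystanders:** The arm's path stayed away from the tray, tub and bowl. I did not measure their positions again at the end.

**Disagreement:** The two cameras differed by about 2 mm on the sideways position of the pack. I relied on the top camera, and the fit confirmed it.

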